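# Slide the screwdriver case home into its corner stop

## Task

The screwdriver set case is in the way of the meter cupboard door. Push the grey case across the shelf until its long side lies flush against the long dark batten, and only then slide it along that batten until its end meets the short batten, so that it sits snugly in the corner, flush with both. Keep it flat on the shelf all the way, never lifting or tipping it, and leave everything else on the shelf where it is and the fuse box lid shut.

Things in the scene. Friction and masses are not known exactly. Their poses are not given: they have to be found in the camera images.
- case: Grey plastic screwdriver set case lying flat, screwdriver emblem on top: 100 (x) x 170 (y) x 36 mm, 0.3 to 0.65 kg, loose. Origin at the centre of its underside, y along its long side. Starts on the robot's side of the long batten, turned up to 0.35 rad from it, its +y end 50 mm or more short of the short batten. Too wide to grasp: push its flat upright sides.
- corner: Fixed L of two dark wood battens, 22 mm wide, 24 high. Origin at the inner corner at shelf level. Long batten: inner face x = 0, running 320 mm along -y. Short batten: inner face y = 0, running 100 mm along -x. The case belongs at x < 0, y < 0; home, its origin is at x = -50, y = -85 mm, axes parallel. Turned up to 0.25 rad from the world axes.
- fuse_cover: Bystander: cream plastic fuse box cover with hinged lid, 140 (x) x 200 (y) x 65 mm plus an 8 mm lid and a knob, about 115 mm high in all; fixed, at the left of the shelf. Origin at the centre of its underside.
- fuse_lid (a joint): Hinge of the fuse box cover's lid, rad: 0 shut, growing as it opens. It starts shut and stays shut.
- torch: Bystander: red plastic torch lying along its x axis, 160 long, 48 x 48 mm at its square bumpers. Origin under its centre; loose.
- level: Bystander: stainless steel spirit level on its edge, 22 (x) x 230 (y) x 50 mm, behind the long batten. Origin under its centre; loose.
- dish: Bystander: white ceramic tealight dish, 64 mm across, 26 mm high. Origin under its centre; loose.
- tape: Bystander: roll of blue tape lying flat, 66 mm across, 19 mm high. Origin under its centre; loose.
- jar: Bystander: clear jar with yellow cap, 56 mm across, 60 mm high. Origin under its centre; loose.
- driver: Bystander: orange-handled screwdriver lying along its x axis, 180 mm long. Loose, at the right near the robot.
There are look-alikes about, which are no part of the job. There is more than one size of the case; the one meant has the size given above.

How it is judged:
By the outcome, as a careful person would: the job done as asked, in the order asked, and still so for the second after the job is handed in, with the robot touching nothing.
It also fails if it takes over 45 s, if anything falls off the work surface, if the arm or the gripper's body presses on something with over 40 N, if the wrist force passes 120 N, or if a joint passes its speed limit or range.

## Robot

A 7-joint arm with a two-finger parallel gripper is mounted at the origin on the work surface. World frame = base frame: x ahead of the robot, y to its left, z up, the work surface at z = 0. Lengths are in mm, angles in rad, forces in N, time in s.
With the tool pointing down it reaches from about 400 to 850 mm from the base axis. Payload 10.4 kg.
Tool frame: the origin (TCP) lies between the finger pads; the fingertips stand manip.nose_length ahead of it and the grasp point (between the pads) lies 8 mm behind it (manip.nose_length is the distance from the TCP to the fingertips, in mm); z points along the fingers, y is the line along which they close (so a half turn about z gives the same grasp; the last joint's range is limited). The gripper opens to 87 mm and grips with 3 to 60 N. Pads are 19 mm wide; open, the fingers measure 117 mm over their backs; the gripper's body (75 mm by 190 mm) begins 51 mm behind the grasp point.
Start: joints at [1.283, 0.332, -0.065, 1.46, 0.022, 1.35, -0.088], TCP at [163.593, -603.231, 233.576] pointing down, gripper open.
Joint ranges: [-2.6, 2.6], [-0.5, 2.12], [-1.47, 1.34], [0.16, 2.42], [-1.27, 4.41], [0.06, 2.06], [-2.6, 2.6]. Speed limits (rad/s): [2.22, 2.22, 2.79, 2.79, 3.14, 3.14, 3.14].

## Interface

Orientations are given as [roll, pitch, yaw] about the fixed x, y, z axes, in that order (R = Rz(yaw) Ry(pitch) Rx(roll)).
In Python, from rig import manip gives the robot as it stands. The module is installed in compiled form; this text tells all that it offers.
- The arm moves only by the tool play_rows, never from a script. Its argument "motion" is a list of rows, each an object of numbers: "hand": the opening, from -1 (shut) to 1 (fully open); "dx", "dy", "dz": the shift along the tool's x, y, z in cm; "wx", "wy", "wz": the turn, a rotation vector about the tool's x, y, z in rad. A call has 1 to 12 rows; each row shifts and turns the commanded pose from where the row before left it, along the tool's axes as they then stand; what a row does not reach is not made up. A row lasts 1/8 s, in which the tool goes at most 62.5 mm and 10.7 degrees, less where a joint would pass 70% of its speed; a pose out of reach is approached as far as the arm can. A call is refused whole if a number of a shift passes 6.25 or a number of a turn 0.188, either way. A call with a gripper value outside its range is refused whole. The fingers move at their own pace and stop on an object; the grip force is fixed at half the most. Time passes only in rows, so rows that do not move let the fingers close. It gives the time, the measured TCP pose, the force, the opening and the grip force at its end, in the units of the state.
- manip.state(): the state, without advancing time (a new reading comes with each control period).
- manip.get_image(name): name is "side" or "top" or "wrist"; returns a dict with "img" (400x640x3 uint8, blue, green, red), "K" (3x3 intrinsics, pixels), "k1" (the pictures are not rectified: a ray, as slopes to the right and down, at radius r is drawn at 1 + k1 r^2 times it, then the intrinsics apply), "eye" and "orientation" of the camera in the world. Camera axes: x right, y down, z forward; pixel columns grow to the right and rows downward; lengths in mm; the calibration is good to about 2 mm. A picture is of the moment at which its call begins. There is no depth.
- manip.sign_off(): hands the job in; it is judged then, once.
Trained networks look in the newest picture that a camera, given by its name, has taken for a name from the list of things; names that differ only in an ending like _2 or _b are one class to them, and where a whole thing is asked for, a point or a joint stands for the part that bears it (a point fixed in the world has none). Each returns a list of dicts, best first, with "confidence" (0 to 1); they miss things now and then, are a little off and sometimes report something else, mostly with a low value. They report only what shows in the picture. A call takes as long as a camera call. They do not tell look-alikes from the thing itself.
- manip.trace(camera, target): "pixels" (400x640 bool, what is visible of it) and "rect" ([centre column, centre row, width, height] in pixels, round what is visible of it).
- manip.tip_of(camera, target): "pixel" ([row, column] in pixels: a listed point, or the origin of a listed thing).
The state is a dict: "t": time; "q": joint angles; "dq": joint speeds; "joint_torque": joint torques, N m; "eef_pos": TCP position; "eef_rot": TCP orientation; "wrist_force": force on the tool from outside, world axes, zero at the start; "torque": the same for the moment, N m; "gripper_width": finger opening in mm; "grip_force": force on a finger pad.
Only numpy, scipy, OpenCV 4.12 (cv2) and the standard library are available. Lean on these libraries where they do the work, as an engineer would, in place of code of your own. Each camera call takes 0.05 s, during which the arm holds its last target. There are 200 camera calls.

## Working session

There is one attempt and no reset: what is moved stays moved. The work goes in short steps, Python scripts to look and compute and a tool call to move; the robot and the scene stay as the last step left them, time stands still between calls to the robot, and variables do not carry over. Pictures are saved under pics/ and viewed, at most 11 in all, crops included, and the job is handed in when it is done.

Besides the shell and the picture viewer there is one more tool, called after "Emit:" by a JSON object that holds its "op" and its "data", one argument or row to a line. play_rows: Moves the arm, as the interface text tells. Its arguments: {"type":"object","properties":{"motion":{"type":"array","items":{"type":"object","properties":{"hand":{"type":"number"},"dx":{"type":"number"},"dy":{"type":"number"},"dz":{"type":"number"},"wx":{"type":"number"},"wy":{"type":"number"},"wz":{"type":"number"}}}}},"required":["motion"]}

```bash
mkdir -p pics
cat > h.py <<'E'
import numpy as np, cv2
from rig import manip
from scipy.spatial.transform import Rotation as R
def Rm(o):
    o=np.array(o,float)
    return o if o.shape==(3,3) else R.from_euler('xyz',o).as_matrix()
def ray(c,uv):
    K=np.array(c['K']);p=np.linalg.solve(K,np.array([uv[0],uv[1],1.]))[:2]
    s=p.copy()
    for _ in range(30): s=p/(1+c['k1']*(s@s))
    return Rm(c['orientation'])@np.array([s[0],s[1],1.])
def onz(c,uv,z):
    d=ray(c,uv);e=np.array(c['eye'],float);return (e+d*(z-e[2])/d[2])[:2]
def proj(c,P):
    q=Rm(c['orientation']).T@(np.array(P,float)-np.array(c['eye']));s=q[:2]/q[2];s=s*(1+c['k1']*(s@s))
    return (np.array(c['K'])@np.array([s[0],s[1],1]))[:2]
E
python3 - <<'E'
from h import *
print(manip.nose_length, manip.state())
for n in ("top","side"):
    c=manip.get_image(n);cv2.imwrite(f'pics/{n}0.png',c['img']);print(n,c['K'],c['k1'],c['eye'],c['orientation'])
    for t in ("case","corner","torch","level","dish","tape","jar","driver","fuse_cover"):
        for d in manip.trace(n,t): 
            m=d['pixels'];print(t,round(d['confidence'],2),np.round(d['rect']),m.sum())
        print('   o',[(np.round(d['pixel']),round(d['confidence'],2)) for d in manip.tip_of(n,t)])
E
```

```text
11.0 {'t': 0.0, 'q': array([ 1.28337452,  0.33286207, -0.06467254,  1.46096519,  0.02159909,
        1.34986001, -0.08847833]), 'dq': array([ 2.95508296e-04, -2.00045665e-03,  6.89717710e-04,  5.95872265e-05,
        1.14236634e-04,  1.67487213e-03,  2.69522299e-04]), 'joint_torque': array([ 1.10611763e-03, -6.23245597e+01,  2.50128529e-02, -3.89888227e+01,
       -6.14255201e-02,  3.96992464e-02,  9.35988123e-05]), 'eef_pos': array([ 163.4690099 , -602.86118774,  232.74856621]), 'eef_rot': array([-3.14019514e+00,  7.25779349e-05,  2.64838869e-01]), 'wrist_force': array([ 0.43951589,  0.02667087, -0.2665189 ]), 'torque': array([ 0.02898284,  0.03801065, -0.0128313 ]), 'grip_force': 0.0, 'gripper_width': 87.05428892125508}
top [[514.87838759   0.         313.09758315]
 [  0.         514.87838759 200.05167238]
 [  0.           0.           1.        ]] -0.12566583149104263 [ 137.30654453    2.94689598 1593.66595737] [-2.92102794  0.00574494 -1.54274792]
case 0.88 [330. 198.  56.  39.] 1888
case 0.88 [225. 292.  90.  81.] 3533
case 0.78 [375. 244.  46.  42.] 1051
   o [(array([196., 326
[... 1017 characters left out ...]
324. 209.  56.  44.] 1450
case 0.62 [386. 202.  36.  30.] 775
   o [(array([205., 386.]), 0.94), (array([321., 345.]), 0.84), (array([213., 321.]), 0.59)]
corner 0.68 [278. 208.  76.  69.] 1130
   o [(array([228., 247.]), 0.58)]
torch 0.69 [366. 134.  36.  22.] 365
   o []
level 0.95 [260. 195.  57.  44.] 966
   o [(array([201., 261.]), 0.95)]
dish 0.52 [229. 251.  20.  18.] 316
   o [(array([254., 228.]), 0.55)]
tape 0.7 [280. 264.  22.  21.] 369
tape 0.54 [440. 165.  21.  10.] 146
   o [(array([266., 280.]), 0.65)]
jar 0.82 [363. 172.  19.  26.] 350
   o [(array([179., 364.]), 0.87)]
driver 0.65 [437. 167.  24.  16.] 170
   o [(array([163., 428.]), 0.76)]
   o [(array([332., 217.]), 0.62)]
```

View pics/top0.png

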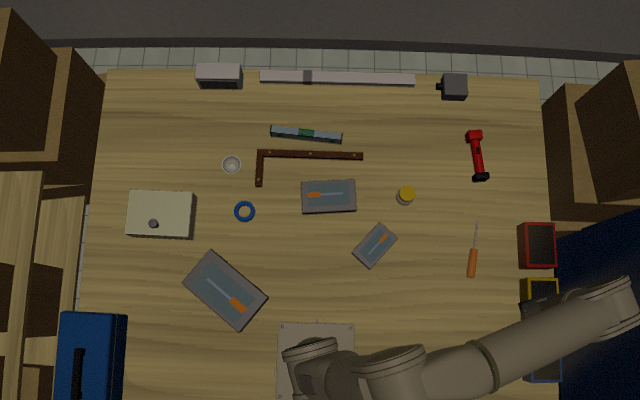

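View pics/side0.png

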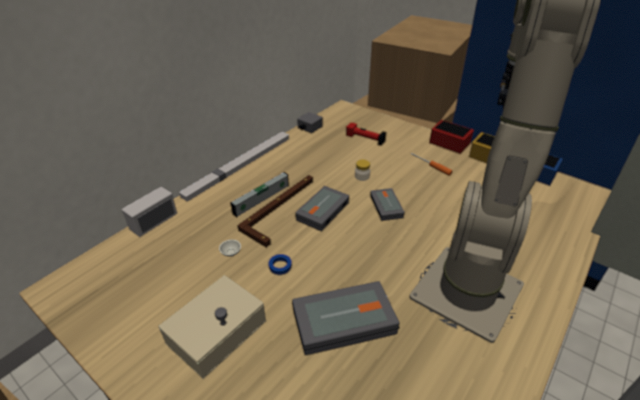

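Candidates for the case in the top picture are (328,196) medium, (225,290) large and (375,245) small. All are grey with an emblem, and the medium one beside the batten fits 100x170. The battens meet at (260,152), with the short one running down to (259,186). I'll fit models to the masks to check the size and get poses.

```bash
cat >> h.py <<'E'
from scipy.optimize import minimize
def boxpts(x0,x1,y0,y1,h): return np.array([[x,y,z] for x in(x0,x1) for y in(y0,y1) for z in(0,h)],float)
CASE=[boxpts(-50,50,-85,85,36)]
CORN=[boxpts(0,22,-320,22,24),boxpts(-100,0,0,22,24)]
def place(p,B):
    c,s=np.cos(p[2]),np.sin(p[2]);return B@np.array([[c,s,0],[-s,c,0],[0,0,1]])+[p[0],p[1],0]
S=8
def draw(c,p,boxes,roi):
    x0,y0,w,h=roi;m=np.zeros((h*S,w*S),np.uint8)
    for B in boxes:
        uv=np.array([proj(c,q) for q in place(p,B)]);uv=((uv-[x0,y0]+.5)*S)
        cv2.fillConvexPoly(m,cv2.convexHull(np.round(uv).astype(np.int32)),1)
    return cv2.resize(m.astype(np.float32),(w,h),interpolation=cv2.INTER_AREA)
def fit(views,boxes,p0):
    V=[]
    for c,m in views:
        ys,xs=np.nonzero(m);x0=max(xs.min()-15,0);y0=max(ys.min()-15,0);w=min(xs.max()+15,639)-x0;h=min(ys.max()+15,399)-y0
        V.append((c,m[y0:y0+h,x0:x0+w].astype(np.float32),(x0,y0,w,h)))
    def f(v):
        p=[v[0],v[1],v[2]/100]
        return sum(1-np.minimum(d:=draw(c,p,boxes,r),m).sum()/np.maximum(d,m).sum() for c,m,r in V)
    best=None
    for k in range(3):
        v=np.array([p0[0],p0[1],p0[2]*100])if best is None else best.x
        best=minimize(f,v,method='Nelder-Mead',options=dict(initial_simplex=np.vstack([v,v+[15,0,0],v+[0,15,0],v+[0,0,10]]),xatol=.1,fatol=1e-4))
    return np.array([best.x[0],best.x[1],best.x[2]/100]),best.fun
def pick(n,t,near):
    c=manip.get_image(n);d=manip.trace(n,t);
    if not d: return None
    d=min(d,key=lambda d:np.hypot(*(np.array(d['rect'][:2])-near)))
    return c,d['pixels'].astype(bool)
def loc(c,p,P):
    a=p[2];v=np.array(P[:2])-p[:2];return np.array([[np.cos(a),np.sin(a)],[-np.sin(a),np.cos(a)]])@v
E
python3 - <<'E'
from h import *
t=manip.get_image('top')
print('px->z36',[onz(t,q,36).round() for q in((328,196),(225,290),(375,245))],'corner',onz(t,(264,157),24).round(),onz(t,(362,157),24).round(),onz(t,(259,186),24).round())
T=pick('top','case',(328,196));Sd=pick('side','case',(322,208))
x,y=onz(t,(328,196),36)
for nm,v in(('top',[T]),('side',[Sd]),('both',[T,Sd])):
    print('case',nm,fit(v,CASE,[x,y,0.]))
Tc=pick('top','corner',(309,170));Sc=pick('side','corner',(278,208))
x,y=onz(t,(264,157),24)
for nm,v in(('top',[Tc]),('side',[Sc]),('both',[Tc,Sc])):
    print('corner',nm,fit(v,CORN,[x,y,-.0]))
for n,P in(('tape',(245,212)),('jar',(405,196)),('dish',(232,164))): print(n,onz(t,P,20).round())
im=cv2.resize(t['img'][120:260,220:430],None,fx=3.8,fy=3.8,interpolation=cv2.INTER_CUBIC);cv2.imwrite('pics/crop.png',im)
E
```

```text
px->z36 [array([500., -24.]), array([202., 279.]), array([ 351., -171.])] corner [625. 182.] [ 634. -130.] [530. 193.]
case top (array([ 5.01809305e+02, -2.47279834e+01,  7.83972082e-02]), np.float64(0.0535007119178772))
case side (array([ 5.02745679e+02, -2.93504616e+01,  9.53115926e-02]), np.float64(0.08107250928878784))
case both (array([ 5.01844869e+02, -2.50750594e+01,  8.80615713e-02]), np.float64(0.14430773258209229))
corner top (array([ 6.31643584e+02,  1.85674253e+02, -8.07545559e-03]), np.float64(0.08142971992492676))
corner side (array([ 6.34677781e+02,  1.82951569e+02, -1.23571048e-02]), np.float64(0.06692928075790405))
corner both (array([ 6.32590773e+02,  1.84598214e+02, -1.09198115e-02]), np.float64(0.1796829104423523))
tape [446. 234.]
jar [ 511. -267.]
dish [601. 284.]
```

View pics/crop.png

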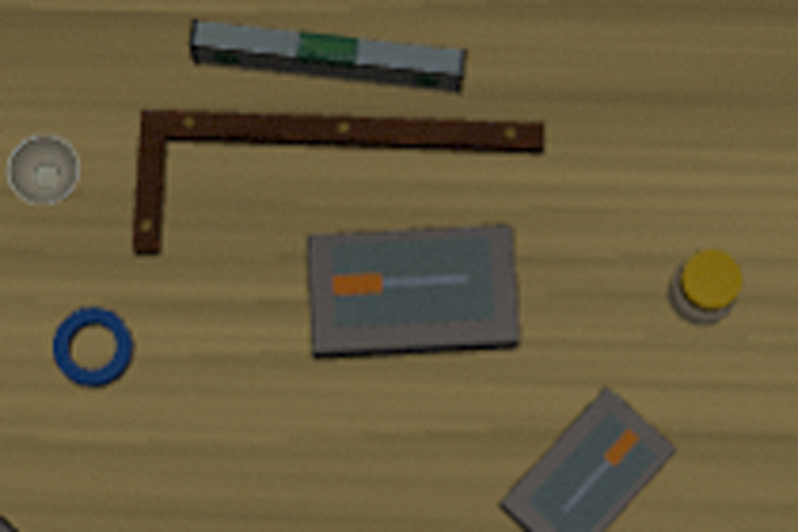

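The crop shows the medium case at (415,290) with its emblem, and the L-battens above and to its left. The other candidates clearly differ in size: the small one is at the lower right and the large one is out of the crop. The 100x170 model fits this one well.

Poses from both views:
- **Case:** about (502,-25), yaw 0.088.
- **Corner:** about (632.6,184.6), yaw -0.011.

Plan: push the long side with the open fingers spread along the batten, which squares the case up. Then turn the gripper 90° and push the end.

Emit:
{"op": "play_rows", "data": {
  "motion": [
    {"wz":0.138,"hand":1},
    {"wz":0.138,"hand":1},
    {"dx":3.2,"dy":-3.4,"hand":1},
    {"dx":3.2,"dy":-3.4,"hand":1},
    {"dx":3.2,"dy":-3.4,"hand":1},
    {"dx":3.2,"dy":-3.4,"hand":1},
    {"dx":3.2,"dy":-3.4,"hand":1},
    {"dx":3.2,"dy":-3.4,"hand":1},
    {"dx":3.2,"dy":-3.4,"hand":1},
    {"dx":3.2,"dy":-3.4,"hand":1},
    {"hand":1}
  ]
}}

```text
invalid input
```

Emit:
{"op": "play_rows", "data": {
  "motion": [
    {"dx":0,"dy":0,"dz":0,"wx":0,"wy":0,"wz":0.138,"hand":1},
    {"dx":0,"dy":0,"dz":0,"wx":0,"wy":0,"wz":0.138,"hand":1},
    {"dx":3.2,"dy":-3.4,"dz":0,"wx":0,"wy":0,"wz":0,"hand":1},
    {"dx":3.2,"dy":-3.4,"dz":0,"wx":0,"wy":0,"wz":0,"hand":1},
    {"dx":3.2,"dy":-3.4,"dz":0,"wx":0,"wy":0,"wz":0,"hand":1},
    {"dx":3.2,"dy":-3.4,"dz":0,"wx":0,"wy":0,"wz":0,"hand":1},
    {"dx":3.2,"dy":-3.4,"dz":0,"wx":0,"wy":0,"wz":0,"hand":1},
    {"dx":3.2,"dy":-3.4,"dz":0,"wx":0,"wy":0,"wz":0,"hand":1},
    {"dx":3.2,"dy":-3.4,"dz":0,"wx":0,"wy":0,"wz":0,"hand":1},
    {"dx":3.2,"dy":-3.4,"dz":0,"wx":0,"wy":0,"wz":0,"hand":1},
    {"dx":0,"dy":0,"dz":0,"wx":0,"wy":0,"wz":0,"hand":1}
  ]
}}

```text
t: 3.72
eef_pos: [425.4, -330.7, 233.7]
eef_rot: [-3.141, -0.001, -0.005]
wrist_force: [-0.3, -0.3, 0.7]
gripper_width: 86.9
grip_force: 0.0
```

Emit:
{"op": "play_rows", "data": {
  "motion": [
    {"dx":-0.1,"dy":-3.4,"dz":0,"wx":0,"wy":0,"wz":0.006,"hand":1},
    {"dx":-0.1,"dy":-3.4,"dz":0,"wx":0,"wy":0,"wz":0,"hand":1},
    {"dx":-0.1,"dy":-3.4,"dz":0,"wx":0,"wy":0,"wz":0,"hand":1},
    {"dx":-0.1,"dy":-3.4,"dz":0,"wx":0,"wy":0,"wz":0,"hand":1},
    {"dx":-0.1,"dy":-3.4,"dz":0,"wx":0,"wy":0,"wz":0,"hand":1},
    {"dx":-0.1,"dy":-3.4,"dz":0,"wx":0,"wy":0,"wz":0,"hand":1},
    {"dx":-0.1,"dy":-3.4,"dz":0,"wx":0,"wy":0,"wz":0,"hand":1},
    {"dx":-0.1,"dy":-3.4,"dz":0,"wx":0,"wy":0,"wz":0,"hand":1},
    {"dx":-0.1,"dy":-3.4,"dz":0,"wx":0,"wy":0,"wz":0,"hand":1},
    {"dx":0,"dy":0,"dz":0,"wx":0,"wy":0,"wz":0,"hand":1}
  ]
}}

```text
t: 4.97
eef_pos: [418.7, -26.7, 233.9]
eef_rot: [3.141, -0.001, -0.014]
wrist_force: [0.2, -1.0, -0.1]
gripper_width: 87.0
grip_force: 0.0
```

Run:
```python
from h import *
s=manip.state();print(s['q'].round(2),s['eef_pos'],s['eef_rot'])
c=manip.get_image('wrist');cv2.imwrite('pics/w1.png',c['img']);print(c['eye'],c['orientation'])
t=manip.get_image('top')
m=manip.trace('wrist','case')
for d in m:
    p=d['pixels'];print(d['rect'],d['confidence'],onz(c,d['rect'][:2],36))
    print(fit([(c,p.astype(bool))],CASE,[502,-25,.08]))
```

```text
[ 0.58 -0.11 -0.58  1.93 -0.06  1.3  -1.56] [418.69301255 -26.70940922 233.90943204] [ 3.14103962e+00 -8.33135315e-04 -1.44325215e-02]
[488.68994491 -27.73957966 383.45281134] [ 2.87709916e+00  8.95103850e-04 -1.58470961e+00]
[430.9, 209.1, 114.5, 82.3] 0.71 [ 375.85764848 -167.91411426]
(array([ 5.02e+02, -2.50e+01,  8.00e-02]), np.float64(1.0))
[322.8, 109.9, 148.6, 97.0] 0.63 [502.14322237 -27.64942939]
(array([ 5.02833027e+02, -2.75937039e+01,  8.33127166e-02]), np.float64(0.023597896099090576))
[59.4, 30.4, 57.1, 60.8] 0.23 [596.12291957 272.7887753 ]
(array([ 5.02e+02, -2.50e+01,  8.00e-02]), np.float64(1.0))
```

View pics/w1.png

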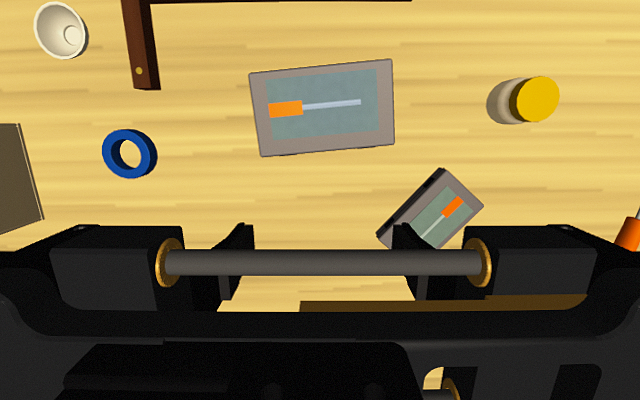

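The wrist view shows the case at (321,107), clear of the tape (129,153), jar (530,98) and small case (432,210), and its fit agrees. Descending behind it now.

Emit:
{"op": "play_rows", "data": {
  "motion": [
    {"dx":-0.1,"dy":0,"dz":3.0,"wx":0,"wy":0,"wz":0,"hand":1},
    {"dx":-0.1,"dy":0,"dz":4.0,"wx":0,"wy":0,"wz":0,"hand":1},
    {"dx":0,"dy":0,"dz":4.0,"wx":0,"wy":0,"wz":0,"hand":1},
    {"dx":0,"dy":0,"dz":4.0,"wx":0,"wy":0,"wz":0,"hand":1},
    {"dx":0,"dy":0,"dz":4.0,"wx":0,"wy":0,"wz":0,"hand":1},
    {"dx":0,"dy":0,"dz":2.2,"wx":0,"wy":0,"wz":0,"hand":1},
    {"dx":0,"dy":0,"dz":0,"wx":0,"wy":0,"wz":0,"hand":1}
  ]
}}

```text
t: 6.0
eef_pos: [415.4, -28.8, 20.2]
eef_rot: [-3.141, 0.003, -0.019]
wrist_force: [0.1, 0.1, 0.5]
gripper_width: 87.0
grip_force: 0.0
```

Emit:
{"op": "play_rows", "data": {
  "motion": [
    {"dx":1.0,"dy":0,"dz":0,"wx":0,"wy":0,"wz":-0.008,"hand":1},
    {"dx":1.0,"dy":0,"dz":0,"wx":0,"wy":0,"wz":0,"hand":1},
    {"dx":0.7,"dy":0,"dz":0,"wx":0,"wy":0,"wz":0,"hand":1},
    {"dx":0.7,"dy":0,"dz":0,"wx":0,"wy":0,"wz":0,"hand":1},
    {"dx":0.7,"dy":0,"dz":0,"wx":0,"wy":0,"wz":0,"hand":1},
    {"dx":0.8,"dy":0,"dz":0,"wx":0,"wy":0,"wz":0,"hand":1},
    {"dx":0.8,"dy":0,"dz":0,"wx":0,"wy":0,"wz":0,"hand":1},
    {"dx":0.8,"dy":0,"dz":0,"wx":0,"wy":0,"wz":0,"hand":1},
    {"dx":0.8,"dy":0,"dz":0,"wx":0,"wy":0,"wz":0,"hand":1},
    {"dx":0.8,"dy":0,"dz":0,"wx":0,"wy":0,"wz":0,"hand":1},
    {"dx":0.8,"dy":0,"dz":0,"wx":0,"wy":0,"wz":0,"hand":1},
    {"dx":0,"dy":0,"dz":0,"wx":0,"wy":0,"wz":0,"hand":1}
  ]
}}

```text
t: 7.5
eef_pos: [506.3, -29.0, 21.7]
eef_rot: [3.141, -0.0, -0.009]
wrist_force: [-0.7, -0.8, 0.6]
gripper_width: 87.0
grip_force: 0.2
```

Run:
```python
from h import *
s=manip.state();print(s['eef_pos'],s['eef_rot'],s['wrist_force'],s['torque'])
for n in('top','wrist'):
    c=manip.get_image(n)
    for d in manip.trace(n,'case'):
        if d['confidence']<.4: continue
        if n=='wrist': cv2.imwrite('pics/w2.png',c['img'])
        print(n,d['rect'],d['confidence'],fit([(c,d['pixels'].astype(bool))],CASE,[565,-27,0]))
for n in('wrist',):
    d=manip.trace(n,'corner')
    if d: print(d[0]['rect'],fit([(c,d[0]['pixels'].astype(bool))],CORN,[632.6,184.6,-.011]))
```

```text
[506.30307107 -29.04822765  21.74405784] [ 3.14143610e+00 -3.41936317e-04 -9.44185600e-03] [-0.71403069 -0.78650573  0.58142076] [-0.05109793  0.13301235 -0.01712983]
top [225.1, 292.4, 91.1, 82.9] 0.72 (array([565., -27.,   0.]), np.float64(1.0))
top [331.4, 170.2, 50.9, 16.5] 0.71 (array([527.08032275,  70.72792605,  -1.44097808]), np.float64(0.8110888004302979))
top [386.1, 233.6, 23.0, 20.2] 0.53 (array([565., -27.,   0.]), np.float64(1.0))
wrist [329.5, 137.2, 370.2, 200.8] 0.96 (array([ 5.65298504e+02, -3.14923828e+01, -9.53589134e-03]), np.float64(0.05446416139602661))
```

View pics/w2.png

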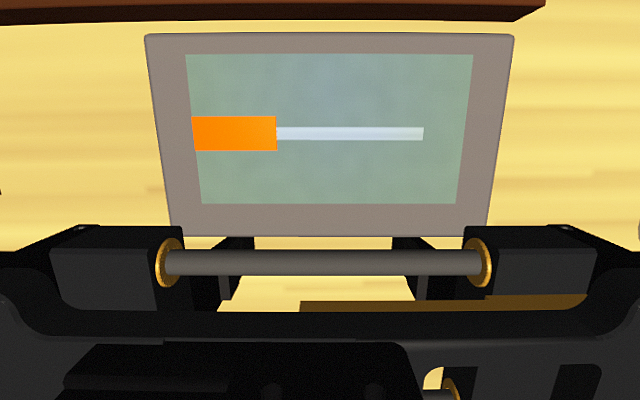

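The case is square to the fingers and its upper edge (145,35)-(513,37) is almost at the batten (row ~22). Next I'll measure the batten's line exactly from this picture.

```bash
cat > edge.py <<'E'
from h import *
c=manip.get_image('wrist');g=cv2.cvtColor(c['img'],cv2.COLOR_BGR2GRAY).astype(int)
def line(pts,z):
    P=np.array([onz(c,p,z) for p in pts]);k=np.polyfit(P[:,1],P[:,0],1)
    r=P[:,0]-np.polyval(k,P[:,1]);P=P[abs(r)<3];k=np.polyfit(P[:,1],P[:,0],1);return k,len(P),np.std(P[:,0]-np.polyval(k,P[:,1]))
A=[];B=[]
for u in range(160,505,5):
    col=g[:60,u]; d=np.diff(col)
    a=int(np.argmax(d)); b=a+1+int(np.argmin(d[a+1:a+25]))
    A.append((u,a+.5));B.append((u,b+.5))
print('batten z0',line(A,0),'case top z36',line(B,36),manip.state()['eef_pos'][0])
print(A[::12],B[::12])
E
python3 edge.py
```

```text
batten z0 (array([1.15806641e-02, 6.31028891e+02]), 69, np.float64(0.20246498751472672)) case top z36 (array([9.04668207e-03, 6.14934641e+02]), 69, np.float64(0.09435060591458327)) 505.92688442358923
[(160, 19.5), (220, 19.5), (280, 18.5), (340, 19.5), (400, 19.5), (460, 20.5)] [(160, 31.5), (220, 30.5), (280, 30.5), (340, 30.5), (400, 30.5), (460, 31.5)]
```

Emit:
{"op": "play_rows", "data": {
  "motion": [
    {"dx":0.4,"dy":0,"dz":0,"wx":0,"wy":0,"wz":0.002,"hand":1},
    {"dx":0.4,"dy":0,"dz":0,"wx":0,"wy":0,"wz":0,"hand":1},
    {"dx":0.4,"dy":0,"dz":0,"wx":0,"wy":0,"wz":0,"hand":1},
    {"dx":0.2,"dy":0,"dz":0,"wx":0,"wy":0,"wz":0,"hand":1},
    {"dx":0,"dy":0,"dz":0,"wx":0,"wy":0,"wz":0,"hand":1}
  ]
}}

```text
t: 8.43
eef_pos: [518.5, -29.1, 21.3]
eef_rot: [3.141, 0.003, -0.011]
wrist_force: [-6.4, -0.6, 5.1]
gripper_width: 86.8
grip_force: 3.3
```

Emit:
{"op": "play_rows", "data": {
  "motion": [
    {"dx":0.2,"dy":0,"dz":0,"wx":0,"wy":0,"wz":0,"hand":1},
    {"dx":0,"dy":0,"dz":0,"wx":0,"wy":0,"wz":0,"hand":1}
  ]
}}

```text
t: 8.68
eef_pos: [520.4, -29.1, 21.3]
eef_rot: [3.141, 0.003, -0.011]
wrist_force: [-7.1, 0.6, 4.4]
gripper_width: 87.0
grip_force: 3.2
```

Run:
```python
from h import *
s=manip.state();print(s['eef_pos'],s['eef_rot'],s['wrist_force'],s['torque'])
c=manip.get_image('wrist');cv2.imwrite('pics/w3.png',c['img'])
```

```text
[520.42123376 -29.08997725  21.26782605] [ 3.14113883e+00  2.81603864e-03 -1.12091359e-02] [-7.1403804   0.58221611  4.41815816] [-0.0521215   1.30997262 -0.01770046]
```

View pics/w3.png

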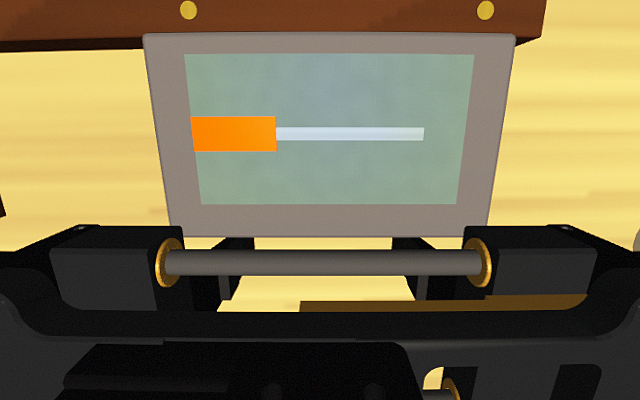

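The case's upper edge (145,35)-(513,37) now overlaps the batten. Force is still only sliding friction (7 N), so I'll continue in small steps.

Emit:
{"op": "play_rows", "data": {
  "motion": [
    {"dx":0.2,"dy":0,"dz":0,"wx":0,"wy":0,"wz":0,"hand":1},
    {"dx":0,"dy":0,"dz":0,"wx":0,"wy":0,"wz":0,"hand":1}
  ]
}}

```text
t: 8.98
eef_pos: [521.3, -29.2, 21.2]
eef_rot: [3.141, 0.005, -0.011]
wrist_force: [-13.8, 0.2, 10.4]
gripper_width: 86.8
grip_force: 6.3
```

Emit:
{"op": "play_rows", "data": {
  "motion": [
    {"dx":0.15,"dy":0,"dz":0,"wx":0,"wy":0,"wz":0,"hand":1},
    {"dx":0,"dy":0,"dz":0,"wx":0,"wy":0,"wz":0,"hand":1}
  ]
}}

```text
t: 9.22
eef_pos: [521.3, -29.2, 20.9]
eef_rot: [3.14, 0.009, -0.011]
wrist_force: [-20.4, 0.9, 16.2]
gripper_width: 86.9
grip_force: 9.8
```

The case is blocked at x=521.3, matching the prediction, with force rising evenly and no yaw moment, so it is flush with the long batten. Backing off, lifting and turning a quarter turn.

Emit:
{"op": "play_rows", "data": {
  "motion": [
    {"dx":-1.5,"dy":0,"dz":0,"wx":0,"wy":0,"wz":0,"hand":1},
    {"dx":-1.5,"dy":0,"dz":-1.0,"wx":0,"wy":0,"wz":0,"hand":1},
    {"dx":0,"dy":0,"dz":-4.0,"wx":0,"wy":0,"wz":0,"hand":1},
    {"dx":0,"dy":0,"dz":-5.0,"wx":0,"wy":0,"wz":-0.174,"hand":0.2},
    {"dx":0,"dy":0,"dz":0,"wx":0,"wy":0,"wz":-0.175,"hand":0.2},
    {"dx":0,"dy":0,"dz":0,"wx":0,"wy":0,"wz":-0.175,"hand":0.2},
    {"dx":0,"dy":0,"dz":0,"wx":0,"wy":0,"wz":-0.175,"hand":0.2},
    {"dx":0,"dy":0,"dz":0,"wx":0,"wy":0,"wz":-0.175,"hand":0.2},
    {"dx":0,"dy":0,"dz":0,"wx":0,"wy":0,"wz":-0.175,"hand":0.2},
    {"dx":0,"dy":0,"dz":0,"wx":0,"wy":0,"wz":-0.175,"hand":0.2},
    {"dx":0,"dy":0,"dz":0,"wx":0,"wy":0,"wz":-0.175,"hand":0.2},
    {"dx":0,"dy":0,"dz":0,"wx":0,"wy":0,"wz":-0.172,"hand":0.2}
  ]
}}

```text
t: 10.72
eef_pos: [495.3, -28.8, 121.7]
eef_rot: [3.141, 0.0, 1.566]
wrist_force: [-0.0, -0.3, 0.3]
gripper_width: 52.5
grip_force: 0.0
```

Emit:
{"op": "play_rows", "data": {
  "motion": [
    {"dx":-3.3,"dy":2.1,"dz":0,"wx":0,"wy":0,"wz":0.007,"hand":0.2},
    {"dx":-3.3,"dy":2.1,"dz":0,"wx":0,"wy":0,"wz":0,"hand":0.2},
    {"dx":-3.3,"dy":2.1,"dz":0,"wx":0,"wy":0,"wz":0,"hand":0.2},
    {"dx":-3.3,"dy":2.1,"dz":0,"wx":0,"wy":0,"wz":0,"hand":0.2},
    {"dx":0,"dy":0,"dz":0,"wx":0,"wy":0,"wz":0,"hand":0.2}
  ]
}}

```text
t: 11.35
eef_pos: [577.6, -165.3, 121.1]
eef_rot: [3.141, 0.0, 1.548]
wrist_force: [-0.8, 0.2, -0.0]
gripper_width: 52.1
grip_force: 0.0
```

Run:
```python
from h import *
s=manip.state();print(s['eef_pos'],s['eef_rot'],s['q'].round(2))
c=manip.get_image('wrist');cv2.imwrite('pics/w4.png',c['img'])
for d in manip.trace('wrist','case')[:2]:
    print(d['rect'],d['confidence'],fit([(c,d['pixels'].astype(bool))],CASE,[580,-31,-.011]))
t=manip.get_image('top')
for d in manip.trace('top','case')[:3]:
    print('top',d['rect'],fit([(t,d['pixels'].astype(bool))],CASE,[580,-31,-.011]))
```

```text
[ 577.62769993 -165.33004867  121.057744  ] [3.14141760e+00 3.77907300e-04 1.54836238e+00] [ 0.74  0.45 -0.68  1.63  0.3   1.16 -0.04]
[94.9, 192.1, 167.2, 107.6] 0.87 (array([ 5.8e+02, -3.1e+01, -1.1e-02]), np.float64(1.0))
[324.3, 76.6, 135.2, 151.9] 0.68 (array([ 5.80743716e+02, -3.19433121e+01, -2.13705033e-02]), np.float64(0.020585179328918457))
top [224.6, 293.5, 89.8, 84.3] (array([ 5.8e+02, -3.1e+01, -1.1e-02]), np.float64(1.0))
top [366.2, 244.9, 24.4, 42.9] (array([ 5.8e+02, -3.1e+01, -1.1e-02]), np.float64(1.0))
top [330.3, 174.0, 54.4, 34.2] (array([ 5.79143083e+02, -3.04256304e+01, -8.17416130e-03]), np.float64(0.051961421966552734))
```

View pics/w4.png

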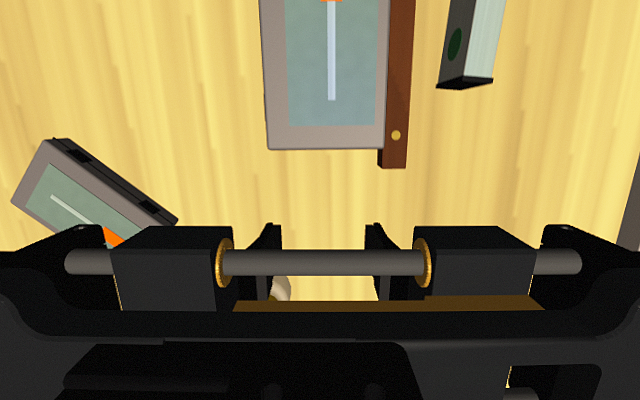

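The case lies flush along the batten: its right edge is against it at (388,130) and its near end is at row ~148. The fingers sit centred on the end, clear of the batten. Descending, then pushing along the batten; about 125 mm of case travel remains.

Emit:
{"op": "play_rows", "data": {
  "motion": [
    {"dx":0,"dy":0.2,"dz":3.0,"wx":0,"wy":0,"wz":-0.011,"hand":0.2},
    {"dx":0,"dy":0,"dz":3.0,"wx":0,"wy":0,"wz":0,"hand":0.2},
    {"dx":0,"dy":0,"dz":2.5,"wx":0,"wy":0,"wz":0,"hand":0.2},
    {"dx":0,"dy":0,"dz":1.5,"wx":0,"wy":0,"wz":0,"hand":0.2},
    {"dx":0,"dy":0,"dz":0,"wx":0,"wy":0,"wz":0,"hand":0.2}
  ]
}}

```text
t: 12.18
eef_pos: [578.5, -161.5, 21.1]
eef_rot: [-3.14, -0.0, 1.565]
wrist_force: [-0.2, 0.0, 0.5]
gripper_width: 52.0
grip_force: 0.0
```

Emit:
{"op": "play_rows", "data": {
  "motion": [
    {"dx":1.3,"dy":0,"dz":0,"wx":0,"wy":0,"wz":0.006,"hand":0.2},
    {"dx":1.3,"dy":0,"dz":0,"wx":0,"wy":0,"wz":0,"hand":0.2},
    {"dx":0.6,"dy":0,"dz":0,"wx":0,"wy":0,"wz":0,"hand":0.2},
    {"dx":0.6,"dy":0,"dz":0,"wx":0,"wy":0,"wz":0,"hand":0.2},
    {"dx":0.8,"dy":0.03,"dz":0,"wx":0,"wy":0,"wz":0,"hand":0.2},
    {"dx":0.8,"dy":0.03,"dz":0,"wx":0,"wy":0,"wz":0,"hand":0.2},
    {"dx":0.8,"dy":0.03,"dz":0,"wx":0,"wy":0,"wz":0,"hand":0.2},
    {"dx":0.8,"dy":0.03,"dz":0,"wx":0,"wy":0,"wz":0,"hand":0.2},
    {"dx":0.8,"dy":0.03,"dz":0,"wx":0,"wy":0,"wz":0,"hand":0.2},
    {"dx":0.8,"dy":0.03,"dz":0,"wx":0,"wy":0,"wz":0,"hand":0.2},
    {"dx":0,"dy":0,"dz":0,"wx":0,"wy":0,"wz":0,"hand":0.2}
  ]
}}

```text
t: 13.55
eef_pos: [580.7, -80.9, 22.1]
eef_rot: [-3.139, 0.007, 1.555]
wrist_force: [-6.2, -14.1, 8.5]
gripper_width: 52.4
grip_force: 6.8
```

Run:
```python
from h import *
s=manip.state();print(s['eef_pos'],s['eef_rot'],s['q'].round(2))
c=manip.get_image('wrist');cv2.imwrite('pics/w5.png',c['img'])
```

```text
[580.69081335 -80.89533793  22.07155984] [-3.13913204  0.00672277  1.55531401] [ 0.58  0.55 -0.66  1.74  0.4   0.99 -0.24]
```

View pics/w5.png

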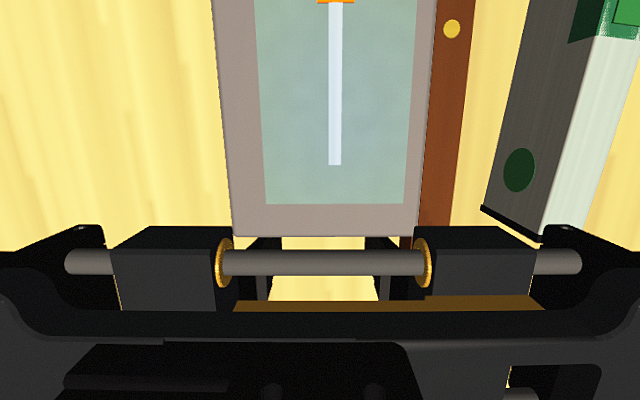

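The case's right edge stays flush against the batten and its end is square on the fingers at row ~236; the level is clear. Continuing.

Emit:
{"op": "play_rows", "data": {
  "motion": [
    {"dx":0.8,"dy":0,"dz":0,"wx":0,"wy":0,"wz":-0.003,"hand":0.2},
    {"dx":0.8,"dy":0,"dz":0,"wx":0,"wy":0,"wz":0,"hand":0.2},
    {"dx":0.8,"dy":0,"dz":0,"wx":0,"wy":0,"wz":0,"hand":0.2},
    {"dx":0.8,"dy":0,"dz":0,"wx":0,"wy":0,"wz":0,"hand":0.2},
    {"dx":0.8,"dy":0,"dz":0,"wx":0,"wy":0,"wz":0,"hand":0.2},
    {"dx":0.8,"dy":0,"dz":0,"wx":0,"wy":0,"wz":0,"hand":0.2},
    {"dx":0.8,"dy":0,"dz":0,"wx":0,"wy":0,"wz":0,"hand":0.2},
    {"dx":0.8,"dy":0,"dz":0,"wx":0,"wy":0,"wz":0,"hand":0.2},
    {"dx":0.7,"dy":0,"dz":0,"wx":0,"wy":0,"wz":0,"hand":0.2},
    {"dx":0,"dy":0,"dz":0,"wx":0,"wy":0,"wz":0,"hand":0.2}
  ]
}}

```text
t: 14.85
eef_pos: [581.7, -9.9, 21.9]
eef_rot: [-3.139, 0.007, 1.558]
wrist_force: [-6.1, -14.0, 8.7]
gripper_width: 52.5
grip_force: 6.9
```

Emit:
{"op": "play_rows", "data": {
  "motion": [
    {"dx":0.5,"dy":0,"dz":0,"wx":0,"wy":0,"wz":0,"hand":0.2},
    {"dx":0.5,"dy":0,"dz":0,"wx":0,"wy":0,"wz":0,"hand":0.2},
    {"dx":0.2,"dy":0,"dz":0,"wx":0,"wy":0,"wz":0,"hand":0.2},
    {"dx":0,"dy":0,"dz":0,"wx":0,"wy":0,"wz":0,"hand":0.2}
  ]
}}

```text
t: 15.35
eef_pos: [581.8, 1.9, 21.9]
eef_rot: [-3.139, 0.007, 1.558]
wrist_force: [-6.6, -14.3, 10.6]
gripper_width: 52.3
grip_force: 7.3
```

Emit:
{"op": "play_rows", "data": {
  "motion": [
    {"dx":0.2,"dy":0,"dz":0,"wx":0,"wy":0,"wz":0,"hand":0.2},
    {"dx":0,"dy":0,"dz":0,"wx":0,"wy":0,"wz":0,"hand":0.2}
  ]
}}

```text
t: 15.6
eef_pos: [581.8, 2.6, 21.8]
eef_rot: [-3.139, 0.008, 1.557]
wrist_force: [-7.7, -18.7, 12.1]
gripper_width: 52.0
grip_force: 9.1
```

Emit:
{"op": "play_rows", "data": {
  "motion": [
    {"dx":0.15,"dy":0,"dz":0,"wx":0,"wy":0,"wz":0,"hand":0.2},
    {"dx":0,"dy":0,"dz":0,"wx":0,"wy":0,"wz":0,"hand":0.2}
  ]
}}

```text
t: 15.85
eef_pos: [581.8, 2.6, 21.9]
eef_rot: [-3.139, 0.01, 1.556]
wrist_force: [-7.3, -22.9, 13.5]
gripper_width: 52.5
grip_force: 11.2
```

Emit:
{"op": "play_rows", "data": {
  "motion": [
    {"dx":0.15,"dy":0,"dz":0,"wx":0,"wy":0,"wz":0,"hand":0.2},
    {"dx":0,"dy":0,"dz":0,"wx":0,"wy":0,"wz":0,"hand":0.2}
  ]
}}

```text
t: 16.1
eef_pos: [581.8, 2.7, 21.8]
eef_rot: [-3.138, 0.012, 1.555]
wrist_force: [-8.8, -25.9, 14.9]
gripper_width: 52.5
grip_force: 13.2
```

Emit:
{"op": "play_rows", "data": {
  "motion": [
    {"dx":-0.4,"dy":-0.3,"dz":0,"wx":0,"wy":0,"wz":0,"hand":0.2},
    {"dx":-1.5,"dy":0,"dz":0,"wx":0,"wy":0,"wz":0,"hand":0.2},
    {"dx":-1.5,"dy":0,"dz":-2.0,"wx":0,"wy":0,"wz":0,"hand":0.2},
    {"dx":-3.0,"dy":0,"dz":-4.0,"wx":0,"wy":0,"wz":0,"hand":0.2},
    {"dx":0,"dy":0,"dz":-5.0,"wx":0,"wy":0,"wz":0,"hand":0.2},
    {"dx":0,"dy":0,"dz":-5.0,"wx":0,"wy":0,"wz":0,"hand":0.2},
    {"dx":0,"dy":0,"dz":-4.0,"wx":0,"wy":0,"wz":0,"hand":0.2},
    {"dx":0,"dy":0,"dz":0,"wx":0,"wy":0,"wz":0,"hand":0.2}
  ]
}}

```text
t: 17.1
eef_pos: [580.7, -51.7, 224.9]
eef_rot: [3.136, 0.001, 1.561]
wrist_force: [-0.6, -0.1, -0.9]
gripper_width: 52.2
grip_force: 0.0
```

Run:
```python
from h import *
s=manip.state();print(s['t'],s['eef_pos'],s['wrist_force'])
c=manip.get_image('wrist');cv2.imwrite('pics/w6.png',c['img'])
cs=[580.5,99.5,-.0116]
for d in manip.trace('wrist','case')[:3]:
    print(d['rect'],fit([(c,d['pixels'].astype(bool))],CASE,cs))
t=manip.get_image('top');cv2.imwrite('pics/top6.png',cv2.resize(t['img'][110:230,180:430],None,fx=3.2,fy=3.2,interpolation=cv2.INTER_CUBIC))
for d in manip.trace('top','case')[:3]: print('top',d['rect'],fit([(t,d['pixels'].astype(bool))],CASE,cs))
```

```text
17.1 [580.65645936 -51.73617134 224.92284786] [-0.64710074 -0.07489484 -0.91778577]
[140.8, 228.3, 41.4, 30.0] (array([ 5.805e+02,  9.950e+01, -1.160e-02]), np.float64(1.0))
[323.0, 65.4, 96.6, 128.9] (array([ 5.81204369e+02,  9.91281794e+01, -1.68360818e-02]), np.float64(0.014024853706359863))
top [223.3, 293.0, 88.4, 85.0] (array([ 5.805e+02,  9.950e+01, -1.160e-02]), np.float64(1.0))
top [288.7, 173.4, 57.0, 35.1] (array([ 5.80473297e+02,  1.00324788e+02, -1.54566762e-02]), np.float64(0.035418927669525146))
```

View pics/w6.png

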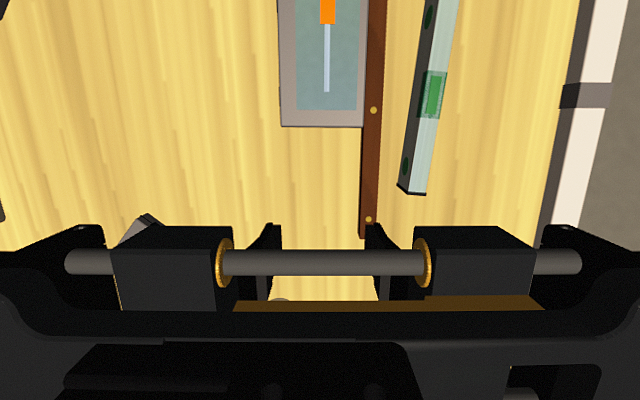

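View pics/top6.png

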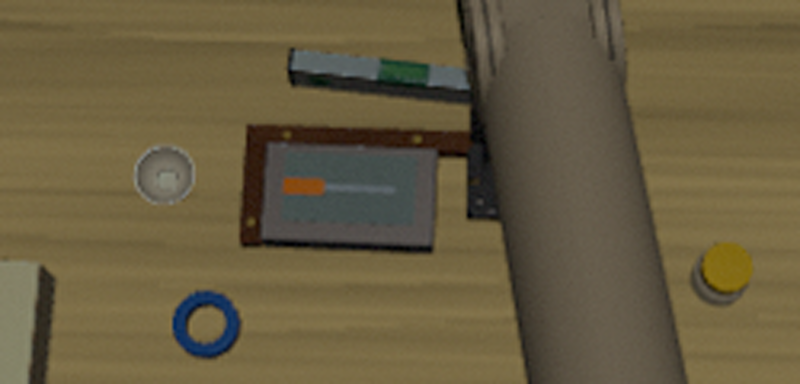

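The case sits in the corner, and everything else is unmoved in both views: end at the short batten (262,200 in the crop), side along the long batten. One last check of the gap and angle from the wrist picture.

Run:
```python
from h import *
c=manip.get_image('wrist');g=cv2.GaussianBlur(c['img'],(3,3),0).astype(int)
def fitl(P):
    P=np.array(P);k=np.polyfit(P[:,1],P[:,0],1);r=P[:,0]-np.polyval(k,P[:,1]);P=P[abs(r)<1.5];return np.polyfit(P[:,1],P[:,0],1),len(P)
r=[];b=[];l=[]
for v in range(6,118,3):
    d=abs(np.diff(g[v],axis=0)).sum(1); u=340+int(np.argmax(d[340:376])); r.append(onz(c,(u+.5,v),36))
    u=268+int(np.argmax(d[268:290])); l.append(onz(c,(u+.5,v),36))
for v in range(136,215,3):
    d=abs(np.diff(g[v],axis=0)).sum(1); u=345+int(np.argmax(d[345:372])); b.append(onz(c,(u+.5,v),0))
for n,P in(('case right z36',r),('case left',l),('batten z0',b)):
    k,m=fitl(P);print(n,k,m,'x at y=15,180:',np.polyval(k,[15,100,180]))
```

```text
case right z36 [1.94858663e-02 6.27976742e+02] 38 x at y=15,180: [628.26902987 629.9253285  631.4841978 ]
case left [2.54201362e-02 5.29007462e+02] 38 x at y=15,180: [529.38876371 531.54947529 533.58308618]
batten z0 [1.03340449e-02 6.31092456e+02] 27 x at y=15,180: [631.24746661 632.12586043 632.95258403]
```

The edges hint at 1–2 mm of slack at the near end, which is within calibration error. A gentle nudge on the long side will seat it, and there is plenty of time.

Emit:
{"op": "play_rows", "data": {
  "motion": [
    {"dx":2.8,"dy":-2.8,"dz":0,"wx":0,"wy":0,"wz":0,"hand":0.2},
    {"dx":2.8,"dy":-2.8,"dz":0,"wx":0,"wy":0,"wz":0,"hand":0.2},
    {"dx":2.8,"dy":-2.8,"dz":0,"wx":0,"wy":0,"wz":0,"hand":0.2},
    {"dx":2.8,"dy":-2.8,"dz":0,"wx":0,"wy":0,"wz":0,"hand":0.2},
    {"dx":0,"dy":0,"dz":3.0,"wx":0,"wy":0,"wz":0,"hand":0.2},
    {"dx":0,"dy":0,"dz":4.0,"wx":0,"wy":0,"wz":0,"hand":0.2},
    {"dx":0,"dy":0,"dz":4.0,"wx":0,"wy":0,"wz":0,"hand":0.2},
    {"dx":0,"dy":0,"dz":3.0,"wx":0,"wy":0,"wz":0,"hand":0.2},
    {"dx":0,"dy":0,"dz":0,"wx":0,"wy":0,"wz":0,"hand":0.2}
  ]
}}

```text
t: 18.48
eef_pos: [466.2, 61.0, 79.3]
eef_rot: [-3.136, -0.001, 1.561]
wrist_force: [-0.7, -0.0, 0.1]
gripper_width: 52.2
grip_force: 0.0
```

Emit:
{"op": "play_rows", "data": {
  "motion": [
    {"dx":0,"dy":0,"dz":3.0,"wx":0,"wy":0,"wz":0,"hand":0.2},
    {"dx":0,"dy":0,"dz":2.8,"wx":0,"wy":0,"wz":0,"hand":0.2},
    {"dx":0,"dy":0.8,"dz":0,"wx":0,"wy":0,"wz":0,"hand":0.2},
    {"dx":0,"dy":0.7,"dz":0,"wx":0,"wy":0,"wz":0,"hand":0.2},
    {"dx":0,"dy":0.4,"dz":0,"wx":0,"wy":0,"wz":0,"hand":0.2},
    {"dx":0,"dy":0,"dz":0,"wx":0,"wy":0,"wz":0,"hand":0.2}
  ]
}}

```text
t: 19.23
eef_pos: [488.1, 60.8, 24.3]
eef_rot: [3.14, -0.0, 1.561]
wrist_force: [-0.2, 0.8, -0.8]
gripper_width: 52.2
grip_force: 0.0
```

Emit:
{"op": "play_rows", "data": {
  "motion": [
    {"dx":0,"dy":0.3,"dz":0,"wx":0,"wy":0,"wz":0,"hand":0.2},
    {"dx":0,"dy":0,"dz":0,"wx":0,"wy":0,"wz":0,"hand":0.2}
  ]
}}

```text
t: 19.48
eef_pos: [490.4, 60.7, 23.7]
eef_rot: [3.141, 0.0, 1.561]
wrist_force: [-0.2, -0.8, -1.2]
gripper_width: 52.0
grip_force: 0.0
```

Emit:
{"op": "play_rows", "data": {
  "motion": [
    {"dx":0,"dy":0.2,"dz":0,"wx":0,"wy":0,"wz":0,"hand":0.2},
    {"dx":0,"dy":0,"dz":0,"wx":0,"wy":0,"wz":0,"hand":0.2}
  ]
}}

```text
t: 19.73
eef_pos: [492.4, 60.7, 23.6]
eef_rot: [3.142, 0.0, 1.561]
wrist_force: [-1.1, -0.3, -0.3]
gripper_width: 52.0
grip_force: 0.0
```

Emit:
{"op": "play_rows", "data": {
  "motion": [
    {"dx":0,"dy":0.2,"dz":0,"wx":0,"wy":0,"wz":0,"hand":0.2},
    {"dx":0,"dy":0,"dz":0,"wx":0,"wy":0,"wz":0,"hand":0.2}
  ]
}}

```text
t: 19.98
eef_pos: [494.4, 60.7, 23.5]
eef_rot: [3.141, -0.0, 1.561]
wrist_force: [0.7, -0.3, -0.3]
gripper_width: 52.0
grip_force: 0.0
```

Emit:
{"op": "play_rows", "data": {
  "motion": [
    {"dx":0,"dy":0.2,"dz":0,"wx":0,"wy":0,"wz":0,"hand":0.2},
    {"dx":0,"dy":0,"dz":0,"wx":0,"wy":0,"wz":0,"hand":0.2}
  ]
}}

```text
t: 20.23
eef_pos: [496.3, 60.7, 23.5]
eef_rot: [-3.141, -0.0, 1.561]
wrist_force: [0.2, -0.3, 0.6]
gripper_width: 52.3
grip_force: 0.0
```

Emit:
{"op": "play_rows", "data": {
  "motion": [
    {"dx":0,"dy":0.2,"dz":0,"wx":0,"wy":0,"wz":0,"hand":0.2},
    {"dx":0,"dy":0,"dz":0,"wx":0,"wy":0,"wz":0,"hand":0.2}
  ]
}}

```text
t: 20.48
eef_pos: [497.2, 60.5, 23.4]
eef_rot: [-3.139, 0.001, 1.561]
wrist_force: [-6.9, -1.2, 6.7]
gripper_width: 51.7
grip_force: 4.0
```

Emit:
{"op": "play_rows", "data": {
  "motion": [
    {"dx":0,"dy":0.2,"dz":0,"wx":0,"wy":0,"wz":0,"hand":0.2},
    {"dx":0,"dy":0,"dz":0,"wx":0,"wy":0,"wz":0,"hand":0.2}
  ]
}}

```text
t: 20.72
eef_pos: [497.9, 60.3, 23.4]
eef_rot: [-3.137, 0.002, 1.561]
wrist_force: [-15.7, -1.4, 14.1]
gripper_width: 52.0
grip_force: 8.9
```

Emit:
{"op": "play_rows", "data": {
  "motion": [
    {"dx":0,"dy":0.2,"dz":0,"wx":0,"wy":0,"wz":0,"hand":0.2},
    {"dx":0,"dy":0,"dz":0,"wx":0,"wy":0,"wz":0,"hand":0.2}
  ]
}}

```text
t: 20.98
eef_pos: [498.0, 60.3, 23.3]
eef_rot: [-3.133, 0.003, 1.561]
wrist_force: [-26.6, -3.2, 26.2]
gripper_width: 51.8
grip_force: 15.8
```

Firm contact after less than 1 mm, so it is seated. Retreating clear.

Emit:
{"op": "play_rows", "data": {
  "motion": [
    {"dx":0,"dy":-0.6,"dz":0,"wx":0,"wy":0,"wz":0,"hand":0.2},
    {"dx":0,"dy":-2.0,"dz":0,"wx":0,"wy":0,"wz":0,"hand":0.2},
    {"dx":0,"dy":-0.5,"dz":-3.0,"wx":0,"wy":0,"wz":0,"hand":0.2},
    {"dx":0,"dy":0,"dz":-5.0,"wx":0,"wy":0,"wz":0,"hand":0.2},
    {"dx":0,"dy":0,"dz":-5.0,"wx":0,"wy":0,"wz":0,"hand":0.2},
    {"dx":0,"dy":0,"dz":-5.0,"wx":0,"wy":0,"wz":0,"hand":0.2},
    {"dx":0,"dy":0,"dz":0,"wx":0,"wy":0,"wz":0,"hand":0.2}
  ]
}}

```text
t: 21.85
eef_pos: [473.4, 61.4, 207.1]
eef_rot: [3.135, 0.001, 1.561]
wrist_force: [0.3, 0.4, -0.9]
gripper_width: 52.2
grip_force: 0.0
```

Run:
```python
from h import *
cs=[580.5,99.5,-.0116]
for n,near in(('side',(290,205)),('top',(288,173))):
    t=manip.get_image(n)
    for d in manip.trace(n,'case')[:3]: print(n,np.round(d['rect']),fit([(t,d['pixels'].astype(bool))],CASE,cs))
cv2.imwrite('pics/end.png',manip.get_image('side')['img'])
```

```text
side [387. 204.  34.  30.] (array([ 5.805e+02,  9.950e+01, -1.160e-02]), np.float64(1.0))
side [280. 219.  61.  44.] (array([5.84138158e+02, 9.07126268e+01, 3.30659862e-03]), np.float64(0.11862373352050781))
side [362. 171.  15.  24.] (array([ 5.805e+02,  9.950e+01, -1.160e-02]), np.float64(1.0))
top [225. 294.  88.  81.] (array([ 5.805e+02,  9.950e+01, -1.160e-02]), np.float64(1.0))
top [158. 215.  74.  51.] (array([ 5.805e+02,  9.950e+01, -1.160e-02]), np.float64(1.0))
top [268. 172.  13.  33.] (array([5.84572379e+02, 9.88248957e+01, 4.82267931e-02]), np.float64(0.714810848236084))
```

View pics/end.png

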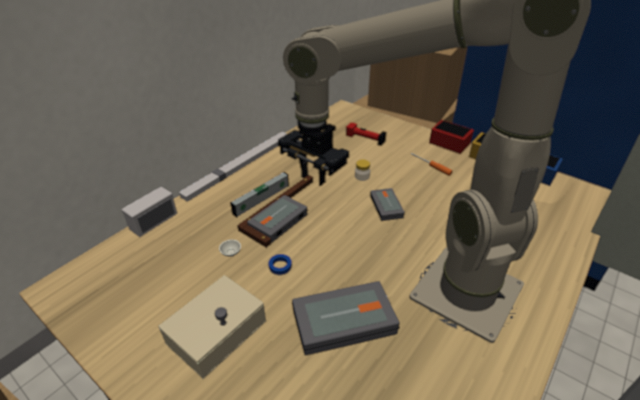

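The case (274,216) sits flat in the L, the other objects are in their original places, the lid is shut and the gripper is clear. Handing in.

```bash
python3 -c "
from rig import manip;print(manip.sign_off())"
```

```text
the job is handed in; nothing more can be done
None
```

The job is handed in at about 22 s of the 45 s: the grey case was pushed flush against the long batten, then slid along it to the short one, and lay flat in the corner with the other objects in place and the lid shut in the last picture.

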